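# Balance a wrongly loaded centrifuge rotor

### The job

The centrifuge has been loaded out of balance: across the hub, every tube faces one of another kind. Rearrange the tubes so that each sits straight across the rotor from its twin (tall with tall, broad cap with broad cap, slim plug with slim plug), parking a tube in the small white rack on the way. Keep the tubes upright, they are full, and finish with all six fully down in the rotor's sleeves.

Things in the scene. Friction and masses are not known exactly. Their poses are not given: they have to be found in the camera images.
- tall_1: A tall tube, 122 mm high, ribbed white cap 27 mm in diameter (104 to 122 mm above the foot); looks just like its twin tall_2. Clear barrel 25 mm thick, its lowest 9 mm narrowing to a flat foot 16 mm across. Origin: centre of the foot's underside; z up the tube. About 45 g.
- tall_2: A tall tube, 122 mm high, ribbed white cap 27 mm in diameter (104 to 122 mm above the foot); looks just like its twin tall_1. Clear barrel 25 mm thick, its lowest 9 mm narrowing to a flat foot 16 mm across. Origin: centre of the foot's underside; z up the tube. About 45 g.
- wide_1: A short tube, 88 mm high, broad ribbed white cap 38 mm in diameter (68 to 88 mm above the foot); looks just like its twin wide_2. Clear barrel 25 mm thick, its lowest 9 mm narrowing to a flat foot 16 mm across. Origin: centre of the foot's underside; z up the tube. About 45 g.
- wide_2: A short tube, 88 mm high, broad ribbed white cap 38 mm in diameter (68 to 88 mm above the foot); looks just like its twin wide_1. Clear barrel 25 mm thick, its lowest 9 mm narrowing to a flat foot 16 mm across. Origin: centre of the foot's underside; z up the tube. About 45 g.
- plug_1: A middling tube, 104 mm high, white plug with a slim stem to hold, 15 to 17 mm in diameter (87 to 104 mm above the foot), over a 27 mm flange (80 to 85 mm); looks just like its twin plug_2. Clear barrel 25 mm thick, its lowest 9 mm narrowing to a flat foot 16 mm across. Origin: centre of the foot's underside; z up the tube. About 45 g.
- plug_2: A middling tube, 104 mm high, white plug with a slim stem to hold, 15 to 17 mm in diameter (87 to 104 mm above the foot), over a 27 mm flange (80 to 85 mm); looks just like its twin plug_1. Clear barrel 25 mm thick, its lowest 9 mm narrowing to a flat foot 16 mm across. Origin: centre of the foot's underside; z up the tube. About 45 g.
- rotor: Rotor, 230 mm across, held still. Origin: on the hub axis, 35 mm above the worktop; z up. Six upright grey sleeves on a circle of radius 90 mm about the origin, at 0, 60, .. 300 degrees from its x axis to its y axis. Bore about 33 mm, mouth flared to 43 mm at z = 62 mm, flat floor at z = 10 mm, where the foot of a seated tube stands; caps stay clear above. Hub 67 mm high. All six are full at the start.
- centrifuge: White round benchtop centrifuge round the rotor. Origin: on the rotor's axis at the worktop; +x is its back. Open bowl 310 mm across inside, rim 344 mm across and 143 mm high, a control nose at the front (to 205 mm from the axis). Its clear lid stands open, upright, from 180 mm behind the axis, 340 mm wide, up to 0.49 m above the worktop.
- parking_rack: Small white tube rack, fixed and empty: two plates 60 x 128 mm on six posts, 53 mm high. Origin: centre of its underside; y along its length, z up. Two places, y = -32 and +32 mm: a 32 mm hole in the upper plate (z = 42 to 50 mm) and below it a shallow 29 mm seat, floor at z = 5 mm, for the tube's foot.
Not all that is in view belongs to the job. What is shaped like the plug_2 but purple is not meant.

How it is judged:
At the end, for the whole second after the job is handed in: Twins sit straight across the rotor (feet over 168 mm apart; the sleeves' circle is 180 mm); all six tubes are released and at rest in sleeves: foot 78 to 102 mm from the hub axis and 4 to 18 mm above the rotor's origin (floor at 10 mm), leaning less than 14 degrees (horizontal distance between tall_1 and tall_2 above 0.168 m and horizontal distance between wide_1 and wide_2 above 0.168 m and horizontal distance between plug_1 and plug_2 above 0.168 m and z of tall_1 in the frame of rotor between 0.004 and 0.018 m and horizontal distance between tall_1 and rotor between 0.078 and 0.102 m and angle between each of tall_1, tall_2, wide_1, wide_2, plug_1, plug_2's own z axis and vertical below 0.25 rad and linear speed of each of tall_1, tall_2, wide_1, wide_2, plug_1, plug_2 below 0.02 m/s and z of tall_2 in the frame of rotor between 0.004 and 0.018 m and horizontal distance between tall_2 and rotor between 0.078 and 0.102 m and z of wide_1 in the frame of rotor between 0.004 and 0.018 m and horizontal distance between wide_1 and rotor between 0.078 and 0.102 m and z of wide_2 in the frame of rotor between 0.004 and 0.018 m and horizontal distance between wide_2 and rotor between 0.078 and 0.102 m and z of plug_1 in the frame of rotor between 0.004 and 0.018 m and horizontal distance between plug_1 and rotor between 0.078 and 0.102 m and z of plug_2 in the frame of rotor between 0.004 and 0.018 m and horizontal distance between plug_2 and rotor between 0.078 and 0.102 m); the robot touches nothing.
It fails at once if a tube is tipped more than 34 degrees from upright (angle between any of tall_1, tall_2, wide_1, wide_2, plug_1, plug_2's own z axis and vertical above 0.6 rad).
It also fails if it takes over 112 s, if anything falls off the work surface, if the arm or the gripper's body presses on something with over 40 N, if the wrist force passes 120 N, or if a joint passes its speed limit or range.

### The arm

A 6-joint arm with a two-finger parallel gripper is mounted at the origin on a cart in front of the work surface, level with it; the furniture and walls round the work are solid. World frame = base frame: x ahead of the robot, y to its left, z up, the work surface at z = 0. Lengths are in m, angles in rad, forces in N, time in s.
With the tool pointing down it reaches from about 0.375 to 0.925 m from the base axis. Payload 5.7 kg.
Tool frame: the origin (TCP) lies between the finger pads; the fingertips stand 17 mm ahead of it and the grasp point (between the pads) lies 2 mm behind it; y points along the fingers, x is the direction in which the jaws open and shut, and the axes are right-handed (so a half turn about y gives the same grasp; the last joint's range is limited). The gripper opens to 88 mm and grips with 3 to 60 N. Pads are 20 mm wide; open, the fingers measure 115 mm over their backs; the gripper's body (75 mm by 178 mm) begins 61 mm behind the grasp point.
Start: joints at [1.196, 0.359, 1.51, -0, 1.272, -0.115], TCP at [0.154, 0.58, 0.24] pointing down, gripper open.
Joint ranges: [-2.97, 2.97], [-1.01, 2.36], [0.21, 2.38], [-0.96, 4.11], [0.2, 2.71], [-2.98, 2.98]. Speed limits (rad/s): [2.39, 2.39, 3.14, 3.14, 3.14, 3.14].

### API

Orientations are given as a rotation vector (axis times angle).
In Python, from workcell import r gives the robot as it stands. The module is installed in compiled form; this text tells all that it offers.
- The arm moves only by the tool step_arm, never from a script. Its argument "rows" is a list of rows, each an object of numbers: "gripper": the closure, from -1 (fully open) to 1 (shut); "tx", "ty", "tz": the shift along the world's x, y, z in cm; "twist": the turn about the world's z in rad. A call has exactly 10 rows; each row is the pose to reach, as a shift and turn from the pose commanded when the call began; what a row does not reach only later rows make up. A row lasts 1/8 s, in which the tool goes at most 62.5 mm and 10.7 degrees, less where a joint would pass 70% of its speed; a pose out of reach is approached as far as the arm can. A call with a gripper value outside its range is refused whole. The fingers move at their own pace and stop on an object; "newtons" is the grip in N (left out, the last holds). Time passes only in rows, so rows that repeat a pose let the fingers close, or fill a call up. It gives the time, the measured TCP pose, the force and the opening at its end, in the units of the state.
- r.sense(): the state, without advancing time (a new reading comes with each control period).
- r.camera(name): name is "scene" or "top" or "wrist"; returns a dict with "frame" (480x640x3 uint8, red, green, blue), "K" (3x3 intrinsics, pixels), "D" ([k1, k2, p1, p2, k3] as OpenCV has them; the pictures are not rectified), "rvec" (rotation vector, rad) and "tvec" (3), from world to camera coordinates, as OpenCV has them; the wrist camera has in their place "hand_eye" (4x4, takes a point from camera to tool coordinates, whose origin is the TCP and whose axes are the tool frame's). Camera axes: x right, y down, z forward; pixel columns grow to the right and rows downward; lengths in m; the calibration is good to about 2 mm. A picture is of the moment at which its call begins: read the wrist's pose just before it. There is no depth.
- r.sign_off(): hands the job in, once; it reports no verdict.
Trained networks look in a picture, given as the dict that the camera call returned (one of the last four; its "shot" number tells which), for a name from the list of things; names that differ only in an ending like _2 or _b are one class to them, and where a whole thing is asked for, a point or a joint stands for the part that bears it (a point fixed in the world has none). Each returns a list of dicts, best first, with "confidence" (0 to 1); they miss things now and then, are a little off and sometimes report something else, mostly with a low value. They report only what shows in the picture. A call takes as long as a camera call. They do not tell look-alikes from the thing itself.
- r.look_for(name, picture): "bbox" ([left, top, right, bottom] in pixels, round what is visible of it).
The state is a dict: "time_s": time; "q": joint angles; "dq": joint speeds; "tau": joint torques, N m; "eef_pos": TCP position; "orientation": TCP orientation; "wrist_force": force on the tool from outside, world axes, zero at the start; "wrist_torque": the same for the moment, N m; "gripper_width": finger opening in m.
Only numpy, scipy, OpenCV 4.12 (cv2) and the standard library are available. Lean on these libraries where they do the work, as an engineer would, in place of code of your own. Each camera call takes 0.05 s, during which the arm holds its last target.

## Working session

There is one attempt and no reset: what is moved stays moved. The work goes in short steps, Python scripts to look and compute and a tool call to move; the robot and the scene stay as the last step left them, time stands still between calls to the robot, and variables do not carry over. Pictures are saved under pics/ and viewed, and the job is handed in when it is done.

Besides the shell and the picture viewer there is one more tool, called after ">>>" as name(argument=value, ...) on one line, values as JSON. step_arm: Moves the arm, as the interface text tells. Its arguments: {"type":"object","properties":{"rows":{"type":"array","items":{"type":"object","properties":{"gripper":{"type":"number"},"tx":{"type":"number"},"ty":{"type":"number"},"tz":{"type":"number"},"twist":{"type":"number"}}}},"newtons":{"type":"number"}},"required":["rows"]}

```bash
mkdir -p pics; python3 - <<'E'
from workcell import r
import cv2
s=r.sense();print(s)
for n in("scene","top","wrist"):
    c=r.camera(n);cv2.imwrite(f"pics/{n}0.png",c["frame"][:,:,::-1])
    print(n,{k:v for k,v in c.items() if k!="frame"})
E
```

```text
{'time_s': 0.0, 'q': array([ 1.19591075e+00,  3.59491087e-01,  1.51141365e+00, -5.07069254e-06,
        1.27249442e+00, -1.15064411e-01]), 'dq': array([-0.00053509,  0.00083465, -0.00060179, -0.00092805, -0.00083057,
       -0.00230547]), 'tau': array([ 1.12224156e-03, -5.15376377e+01, -2.70720023e+01,  6.75684353e-02,
        3.51575960e-02, -1.45635581e-04]), 'eef_pos': array([0.15389346, 0.57925554, 0.238825  ]), 'orientation': array([-1.32193155, -1.01454743,  1.01712486]), 'wrist_force': array([-0.60604284, -0.3977196 , -0.71468555]), 'wrist_torque': array([ 0.0360149 , -0.02669401,  0.03820283]), 'gripper_width': 0.08741370041581539}
scene {'K': array([[461.71753944,   0.        , 321.22545054],
       [  0.        , 461.71753944, 236.91246878],
       [  0.        ,   0.        ,   1.        ]]), 'D': array([-0.03531816,  0.        ,  0.        ,  0.        ,  0.        ]), 'rvec': array([ 0.60038506, -2.56321751,  1.30047093]), 'tvec': array([0.42817384, 0.22214352, 0.66706975]), 'shot': 1}
top {'K': array([[487.02722557,   0.        , 325.03502908],
       [  0.        , 487
[... 186 characters left out ...]
131734,  0.15344144]), 'tvec': array([-0.05628379,  0.53710605,  0.91551136]), 'shot': 2}
wrist {'K': array([[385.90483688,   0.        , 319.05016983],
       [  0.        , 385.90483688, 246.77785067],
       [  0.        ,   0.        ,   1.        ]]), 'D': array([-0.00713431,  0.        ,  0.        ,  0.        ,  0.        ]), 'hand_eye': array([[ 9.99998997e-01,  6.48119295e-04, -1.25962297e-03,
        -1.32424761e-03],
       [ 1.38049748e-03, -2.46443278e-01,  9.69156234e-01,
        -1.44877559e-01],
       [ 3.17703242e-04, -9.69157000e-01, -2.46443925e-01,
         6.77211193e-02],
       [ 0.00000000e+00,  0.00000000e+00,  0.00000000e+00,
         1.00000000e+00]]), 'shot': 3}
```

View pics/scene0.png

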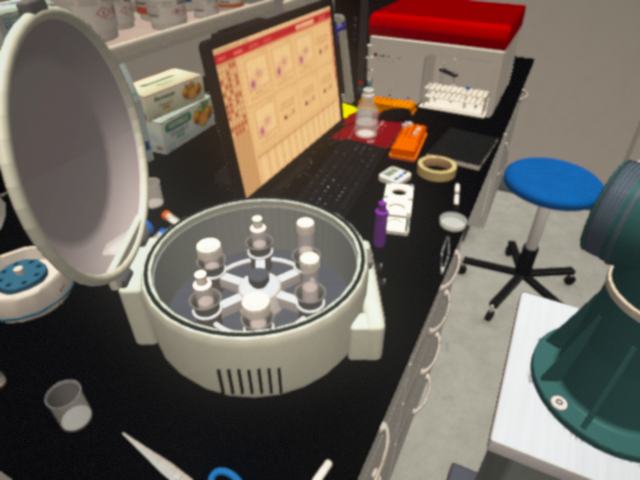

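View pics/top0.png

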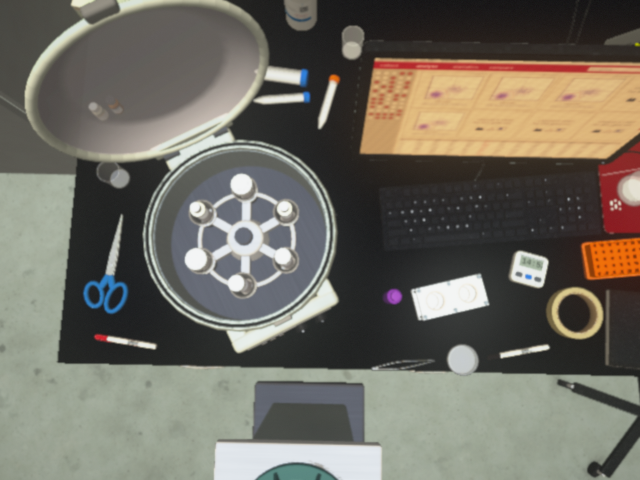

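View pics/wrist0.png

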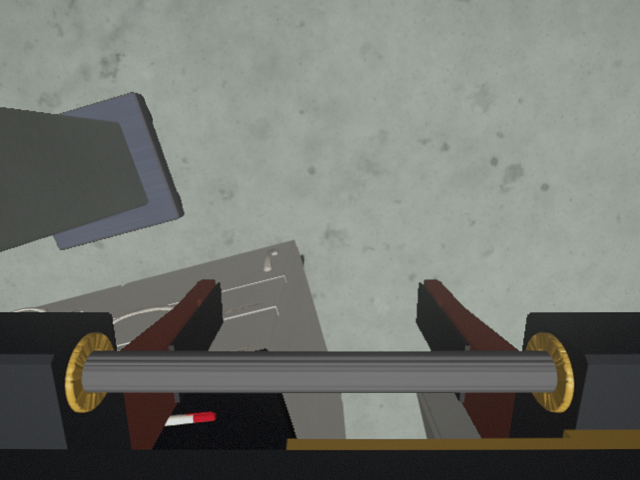

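```bash
python3 - <<'E'
import numpy as np,cv2
R=cv2.Rodrigues(np.array([-1.32193155, -1.01454743,  1.01712486]))[0];print(R.round(3))
for rv,t in(([ 0.60038506, -2.56321751,  1.30047093],[0.42817384, 0.22214352, 0.66706975]),([ 2.17204046, -2.12131734,  0.15344144],[-0.05628379,  0.53710605,  0.91551136])):
    A=cv2.Rodrigues(np.array(rv))[0];print(-A.T@np.array(t));print(A.round(2))
E
```

```text
[[ 0.257 -0.001 -0.966]
 [ 0.966 -0.002  0.257]
 [-0.002 -1.     0.   ]]
[0.20390007 0.5549665  0.57279977]
[[-0.9  -0.44  0.  ]
 [-0.26  0.53 -0.81]
 [ 0.36 -0.72 -0.59]]
[ 0.40209227 -0.04571271  0.98287536]
[[ 0.02 -1.    0.  ]
 [-0.99 -0.02 -0.14]
 [ 0.14  0.   -0.99]]
```

```bash
python3 - <<'E'
from workcell import r
import cv2,numpy as np
c=r.camera("top");d=r.camera("scene")
a=c["frame"][:,:,::-1]; b=d["frame"][:,:,::-1]
for n in("tall_1","wide_1","plug_1","parking_rack","rotor","centrifuge"):
  for nm,p in(("top",c),("scene",d)):
    print(n,nm,[(np.round(x["bbox"],1).tolist(),round(x["confidence"],2)) for x in r.look_for(n,p)])
cv2.imwrite("pics/t_rotor.png",cv2.resize(a[140:330,150:340],None,fx=3.1,fy=3.1,interpolation=cv2.INTER_CUBIC))
cv2.imwrite("pics/t_rack.png",cv2.resize(a[260:340,370:500],None,fx=6,fy=6,interpolation=cv2.INTER_CUBIC))
cv2.imwrite("pics/s_rotor.png",cv2.resize(b[190:350,130:400],None,fx=2.9,fy=2.9,interpolation=cv2.INTER_CUBIC))
E
```

```text
tall_1 top [([227.1, 277.7, 253.1, 295.0], 0.63), ([272.7, 250.6, 293.8, 269.8], 0.59)]
tall_1 scene [([300.6, 247.5, 320.5, 302.4], 0.69), ([297.1, 215.7, 313.2, 253.5], 0.64)]
wide_1 top [([185.6, 250.6, 210.1, 268.9], 0.76)]
wide_1 scene [([241.0, 289.0, 271.1, 329.9], 0.93), ([196.8, 236.1, 222.8, 270.0], 0.7), ([195.8, 272.7, 216.0, 308.8], 0.16)]
plug_1 top [([193.0, 205.2, 211.7, 221.2], 0.85), ([275.0, 202.2, 293.2, 221.0], 0.81), ([382.4, 289.7, 400.7, 306.8], 0.8)]
plug_1 scene [([374.2, 202.3, 392.2, 248.7], 0.8), ([195.3, 274.7, 211.9, 310.8], 0.72), ([249.0, 214.3, 267.1, 250.1], 0.72)]
parking_rack top [([414.1, 277.0, 490.3, 318.8], 0.92)]
parking_rack scene [([386.7, 182.2, 411.7, 233.6], 0.69)]
rotor top [([187.9, 180.8, 299.4, 301.1], 0.84)]
rotor scene [([187.0, 234.4, 330.0, 331.0], 0.83)]
centrifuge top [([24.7, 0.4, 341.3, 355.4], 0.67)]
centrifuge scene [([0.0, 0.0, 386.3, 398.4], 0.58)]
```

View pics/t_rotor.png

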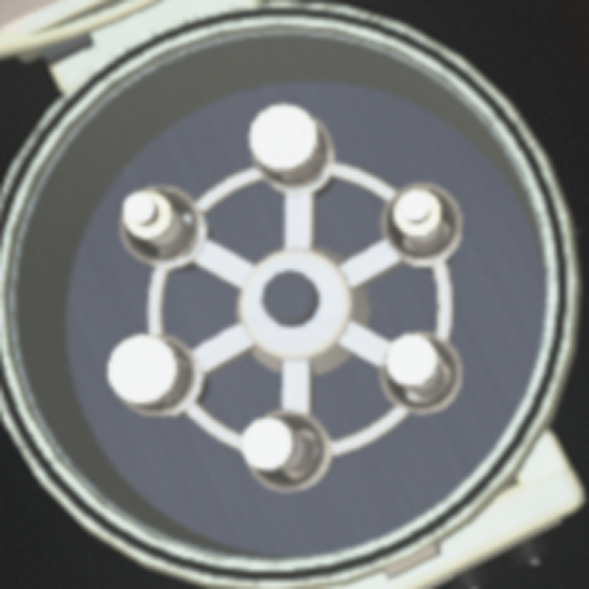

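View pics/t_rack.png

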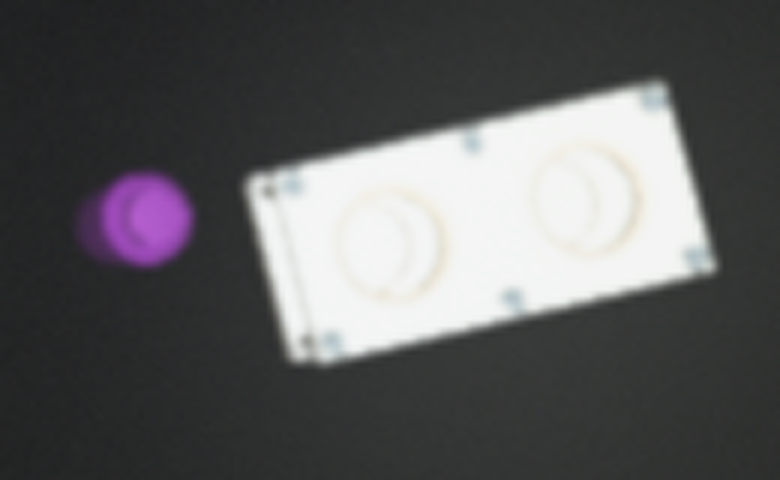

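View pics/s_rotor.png

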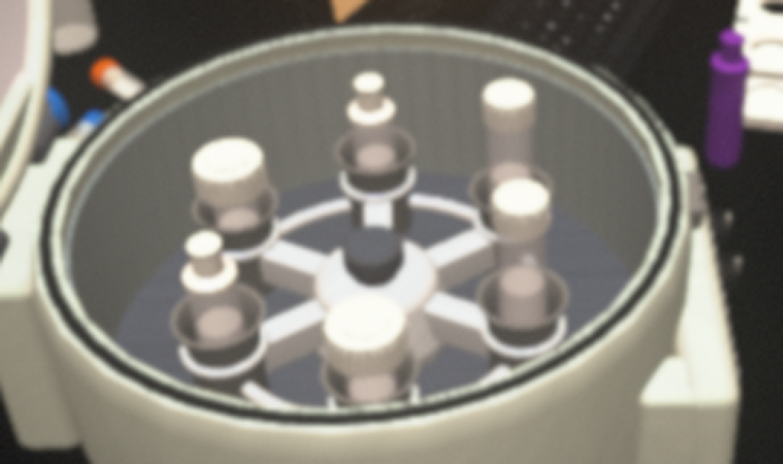

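```bash
cat > h.py <<'E'
import numpy as np,cv2
from scipy.optimize import least_squares
def ray(c,uv):
    n=cv2.undistortPoints(np.array([[uv]],float),c["K"],c["D"])[0,0]
    R=cv2.Rodrigues(c["rvec"])[0];o=-R.T@c["tvec"];return o,R.T@np.array([n[0],n[1],1])
def atz(c,uv,z):
    o,d=ray(c,uv);return (o+d*(z-o[2])/d[2])[:2]
def proj(c,P):
    return cv2.projectPoints(np.atleast_2d(np.array(P,float)),c["rvec"],c["tvec"],c["K"],c["D"])[0][:,0]
E
python3 - <<'E'
from workcell import r
from h import *
c=r.camera("top");d=r.camera("scene")
cr=lambda u,v:(150-.5+(u+.5)/3.1,140-.5+(v+.5)/3.1)
P=[("A",282,136,.133),("B",418,213,.149),("C",412,358,.167),("D",268,443,.167),("E",143,370,.133),("F",147,215,.149),("hub",291,297,.102)]
g=cv2.cvtColor(c["frame"],cv2.COLOR_RGB2GRAY)
W={}
for n,u,v,z in P:
    W[n]=atz(c,cr(u,v),z);print(n,np.round(W[n],4))
def f(p):
    o=[]
    for i,n in enumerate("AFEDCB"):
        a=p[2]+i*np.pi/3
        o+=list(W[n]-p[:2]-.09*np.array([np.cos(a),np.sin(a)]))
    return np.array(o)
s=least_squares(f,[.5,.1,0]);print(s.x.round(4));print((f(s.x).reshape(-1,2)*1000).round(1))
# sleeves mouths at z=.097
S=dict(A=(290,153),B=(422,222),C=(421,372),D=(286,450),E=(152,374),F=(160,224))
ctr=np.mean([atz(c,cr(*S[k]),.097) for k in S],0);print("mouth mean",ctr)
# scene: predicted cap tops
for i,n in enumerate("AFEDCB"):
    a=s.x[2]+i*np.pi/3;z=dict((q[0],q[3]) for q in P)[n]
    print(n,proj(d,[s.x[0]+.09*np.cos(a),s.x[1]+.09*np.sin(a),z]).round(1))
k=lambda u,v:(370-.5+(u+.5)/6,260-.5+(v+.5)/6)
for nm,u,v,z in(("h1",390,245,.05),("h2",586,200,.05),("purple",145,218,.104)):
    print(nm,atz(c,k(u,v),z).round(4))
E
```

```text
A [0.6254 0.1099]
B [0.5785 0.0283]
C [0.4942 0.0271]
D [0.4463 0.103 ]
E [0.4877 0.1818]
F [0.5737 0.1807]
hub [0.5361 0.1056]
[0.5343 0.1051 0.0316]
[[ 1.1  1.9]
 [-3.1 -3.8]
 [ 0.8  0.2]
 [ 2.   0.7]
 [ 2.4  1.3]
 [-3.2 -0.4]]
mouth mean [0.53615262 0.10785208]
A [[208.7 241.8]]
F [[200.8 270.7]]
E [[256.5 297.5]]
D [[310.5 254.4]]
C [[306.1 218.9]]
B [[257.5 215.3]]
h1 [ 0.4278 -0.2545]
h2 [ 0.4435 -0.3168]
purple [ 0.4325 -0.1693]
```

>>> step_arm(rows=[{"tx": 3,"ty": -5,"tz": 3,"twist": 0.1,"gripper": -0.3},{"tx": 6,"ty": -10,"tz": 5,"twist": 0.2,"gripper": -0.3},{"tx": 9,"ty": -15,"tz": 5,"twist": 0.35,"gripper": -0.3},{"tx": 12.5,"ty": -20,"tz": 5,"twist": 0.5,"gripper": -0.3},{"tx": 15.5,"ty": -25,"tz": 5,"twist": 0.6,"gripper": -0.3},{"tx": 18.5,"ty": -30,"tz": 5,"twist": 0.6,"gripper": -0.3},{"tx": 22,"ty": -36,"tz": 5,"twist": 0.6,"gripper": -0.3},{"tx": 25.5,"ty": -42,"tz": 5,"twist": 0.6,"gripper": -0.3},{"tx": 29.2,"ty": -47.7,"tz": 5,"twist": 0.6,"gripper": -0.3},{"tx": 29.2,"ty": -47.7,"tz": 5,"twist": 0.6,"gripper": -0.3}], newtons=25)

```text
time_s: 2.2
eef_pos: [0.448, 0.0998, 0.2899]
orientation: [-1.033, -1.453, 1.453]
wrist_force: [-0.5, 0.2, -0.7]
gripper_width: 0.057
```

```bash
python3 - <<'E'
from workcell import r
import cv2,numpy as np
s=r.sense();print(s["time_s"],s["eef_pos"],s["orientation"],s["q"],s["gripper_width"],s["wrist_force"])
for n in("wrist","scene"):
    c=r.camera(n);cv2.imwrite(f"pics/{n}1.png",c["frame"][:,:,::-1])
E
```

```text
2.2 [0.44800955 0.0998388  0.28988691] [-1.03252916 -1.45309449  1.45277581] [ 6.92885193e-02  1.03734178e-01  1.72753755e+00 -9.03161508e-04
  1.30897419e+00 -1.83769427e+00] 0.05697323958596825 [-0.51265699  0.23548241 -0.73014029]
```

View pics/wrist1.png

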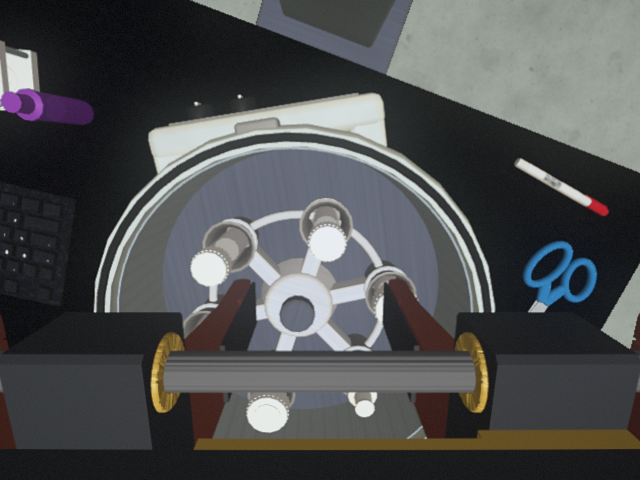

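View pics/scene1.png

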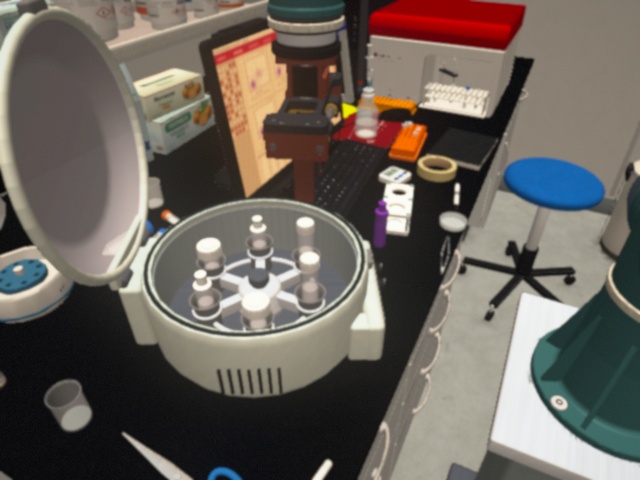

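```bash
cat >> h.py <<'E'
def wproj(c,s,P):
    R=cv2.Rodrigues(np.array(s["orientation"]))[0];H=np.linalg.inv(c["hand_eye"])
    Pt=(np.atleast_2d(P)-s["eef_pos"])@R
    Pc=Pt@H[:3,:3].T+H[:3,3]
    return cv2.projectPoints(Pc,np.zeros(3),np.zeros(3),c["K"],c["D"])[0][:,0]
def watz(c,s,uv,z):
    n=cv2.undistortPoints(np.array([[uv]],float),c["K"],c["D"])[0,0]
    R=cv2.Rodrigues(np.array(s["orientation"]))[0];T=np.eye(4);T[:3,:3]=R;T[:3,3]=s["eef_pos"]
    T=T@c["hand_eye"];o=T[:3,3];d=T[:3,:3]@np.array([n[0],n[1],1]);return (o+d*(z-o[2])/d[2])[:2]
E
python3 - <<'E'
from workcell import r
from h import *
s=r.sense();c=r.camera("wrist");d=r.camera("scene")
print("tcp scene",proj(d,s["eef_pos"]),"tcp wrist",wproj(c,s,s["eef_pos"]))
print(s["eef_pos"])
for n,u,v,z in(("D",328,243,.167),("C",209,269,.167),("hub",298,313,.102),("A",268,412,.133),("F",365,406,.149),("Dm",326,222,.097),("Cm",231,242,.097),("Em",388,285,.097),("purple",13,102,.104)):
    print(n,watz(c,s,(u,v),z).round(4))
E
```

```text
tcp scene [[307.5879212  176.90904705]] tcp wrist [[321.27535939 322.02152534]]
[0.44735079 0.10103727 0.28969789]
D [0.4425 0.105 ]
C [0.4895 0.0299]
hub [0.5293 0.1078]
A [0.6166 0.1102]
F [0.571  0.1848]
Dm [0.4406 0.104 ]
Cm [0.4861 0.0294]
Em [0.4774 0.178 ]
purple [ 0.4302 -0.1694]
```

>>> step_arm(rows=[{"tx": -0.1,"ty": 0.1,"tz": -3,"gripper": -0.3},{"tx": -0.1,"ty": 0.1,"tz": -6,"gripper": -0.3},{"tx": -0.1,"ty": 0.1,"tz": -9,"gripper": -0.3},{"tx": -0.1,"ty": 0.1,"tz": -12,"gripper": -0.3},{"tx": -0.1,"ty": 0.1,"tz": -13.5,"gripper": -0.3},{"tx": -0.1,"ty": 0.1,"tz": -13.5,"gripper": -0.3},{"tx": -0.1,"ty": 0.1,"tz": -13.5,"gripper": 1},{"tx": -0.1,"ty": 0.1,"tz": -13.5,"gripper": 1},{"tx": -0.1,"ty": 0.1,"tz": -13.5,"gripper": 1},{"tx": -0.1,"ty": 0.1,"tz": -13.5,"gripper": 1}], newtons=25)

```text
validation failed for argument at $.ro...
```

```bash
python3 - <<'E'
from workcell import r
from h import *
s=r.sense();c=r.camera("wrist");d=r.camera("scene")
print(s["time_s"],s["eef_pos"],s["gripper_width"],s["wrist_force"])
cv2.imwrite("pics/m1.png",np.hstack([cv2.resize(c["frame"],(400,300)),cv2.resize(d["frame"][120:360,120:440],(400,300))])[:,:,::-1])
E
```

```text
2.4 [0.44574302 0.10303403 0.28952971] 0.05704512430898512 [-0.08333163  0.12707157  0.29976585]
```

View pics/m1.png

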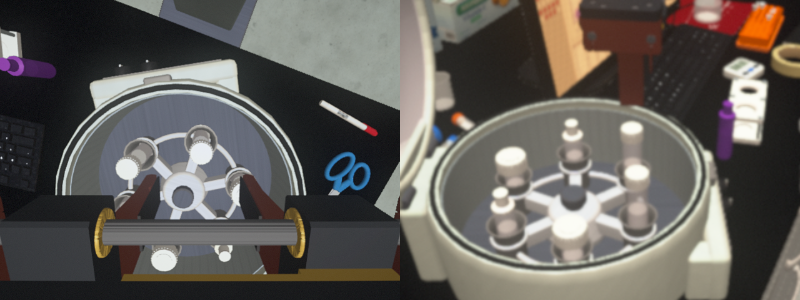

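>>> step_arm(rows=[{"tx": -0.1,"ty": 0.1,"tz": -3,"gripper": -0.3},{"tx": -0.1,"ty": 0.1,"tz": -6,"gripper": -0.3},{"tx": -0.1,"ty": 0.1,"tz": -9,"gripper": -0.3},{"tx": -0.1,"ty": 0.1,"tz": -12,"gripper": -0.3},{"tx": -0.1,"ty": 0.1,"tz": -13.5,"gripper": -0.3},{"tx": -0.1,"ty": 0.1,"tz": -13.5,"gripper": -0.3},{"tx": -0.1,"ty": 0.1,"tz": -13.5,"gripper": 0.9},{"tx": -0.1,"ty": 0.1,"tz": -13.5,"gripper": 0.9},{"tx": -0.1,"ty": 0.1,"tz": -13.5,"gripper": 0.9},{"tx": -0.1,"ty": 0.1,"tz": -13.5,"gripper": 0.9}])

```text
validation failed for argument at $.ro...
```

```bash
cat > look.py <<'E'
import sys
from workcell import r
from h import *
s=r.sense();c=r.camera("wrist");d=r.camera("scene")
print(s["time_s"],s["eef_pos"],s["gripper_width"],s["wrist_force"])
cv2.imwrite(f"pics/{sys.argv[1]}.png",np.hstack([cv2.resize(c["frame"],(400,300)),cv2.resize(d["frame"][120:360,120:440],(400,300))])[:,:,::-1])
E
python3 look.py m2
```

```text
2.5 [0.44538091 0.10378517 0.28958693] 0.0569972615786346 [0.34922029 0.21565543 0.03720163]
```

View pics/m2.png

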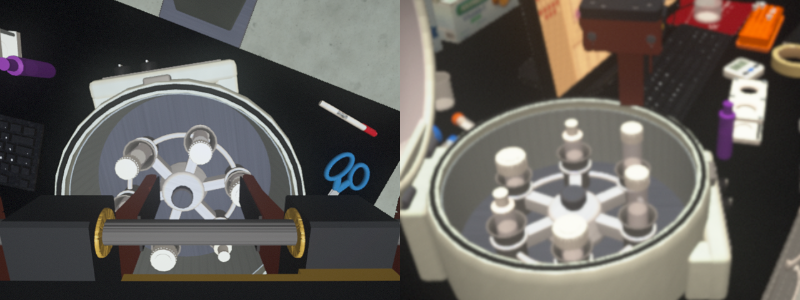

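The two refused rows lists left out `twist`. The first call included it, so I'll put it back.

>>> step_arm(rows=[{"tx": -0.1,"ty": 0.1,"tz": -3,"twist": 0,"gripper": -0.3},{"tx": -0.1,"ty": 0.1,"tz": -6,"twist": 0,"gripper": -0.3},{"tx": -0.1,"ty": 0.1,"tz": -9,"twist": 0,"gripper": -0.3},{"tx": -0.1,"ty": 0.1,"tz": -12,"twist": 0,"gripper": -0.3},{"tx": -0.1,"ty": 0.1,"tz": -13.5,"twist": 0,"gripper": -0.3},{"tx": -0.1,"ty": 0.1,"tz": -13.5,"twist": 0,"gripper": -0.3},{"tx": -0.1,"ty": 0.1,"tz": -13.5,"twist": 0,"gripper": 0.9},{"tx": -0.1,"ty": 0.1,"tz": -13.5,"twist": 0,"gripper": 0.9},{"tx": -0.1,"ty": 0.1,"tz": -13.5,"twist": 0,"gripper": 0.9},{"tx": -0.1,"ty": 0.1,"tz": -13.5,"twist": 0,"gripper": 0.9}], newtons=25)

```text
time_s: 3.85
eef_pos: [0.4455, 0.1039, 0.1551]
orientation: [-1.03, -1.456, 1.455]
wrist_force: [0.1, 0.1, 3.5]
gripper_width: 0.0263
```

```bash
python3 look.py m3
```

```text
3.85 [0.44553752 0.10390261 0.15512386] 0.026264316783845065 [0.08650027 0.0741376  3.47266056]
```

View pics/m3.png

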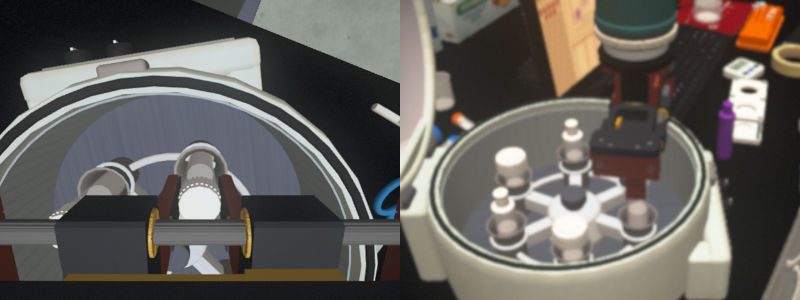

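>>> step_arm(rows=[{"tx": 0,"ty": 0,"tz": 3,"twist": 0,"gripper": 0.9},{"tx": 0,"ty": 0,"tz": 7,"twist": 0,"gripper": 0.9},{"tx": 0,"ty": 0,"tz": 11,"twist": 0,"gripper": 0.9},{"tx": 0,"ty": -1,"tz": 14.5,"twist": 0,"gripper": 0.9},{"tx": 0,"ty": -5,"tz": 14.5,"twist": 0,"gripper": 0.9},{"tx": 0,"ty": -10,"tz": 14.5,"twist": 0,"gripper": 0.9},{"tx": 0,"ty": -15,"tz": 14.5,"twist": 0,"gripper": 0.9},{"tx": 0,"ty": -20,"tz": 14.5,"twist": 0,"gripper": 0.9},{"tx": 0,"ty": -25,"tz": 14.5,"twist": 0,"gripper": 0.9},{"tx": 0,"ty": -29,"tz": 14.5,"twist": 0,"gripper": 0.9}], newtons=25)

```text
time_s: 5.2
eef_pos: [0.4447, -0.1881, 0.2994]
orientation: [-1.029, -1.454, 1.455]
wrist_force: [0.4, 0.0, 0.1]
gripper_width: 0.0265
```

```bash
python3 look.py m4
```

```text
5.2 [ 0.44466725 -0.18809596  0.29941948] 0.02651253079220849 [0.410792   0.03913263 0.07204963]
```

View pics/m4.png

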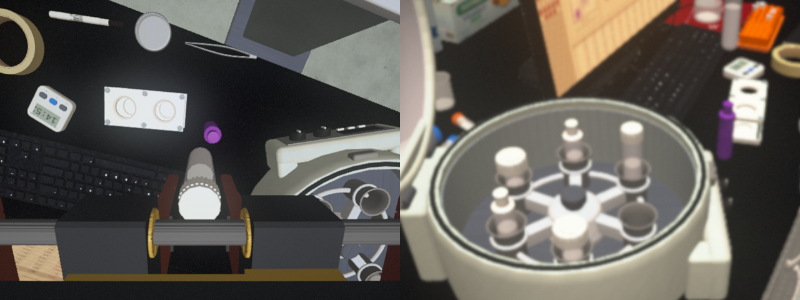

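```bash
python3 - <<'E'
from workcell import r
from h import *
s=r.sense();c=r.camera("wrist")
cv2.imwrite("pics/w5.png",cv2.resize(c["frame"][120:220,140:340],None,fx=4,fy=4,interpolation=cv2.INTER_CUBIC)[:,:,::-1])
for h in((.4278,-.2545),(.4435,-.3168)):print(wproj(c,s,[*h,.05]))
print(s["eef_pos"])
E
```

```text
[[265.69045854 180.37306329]]
[[202.05267359 174.60867518]]
[ 0.44513008 -0.18979295  0.29937828]
```

View pics/w5.png

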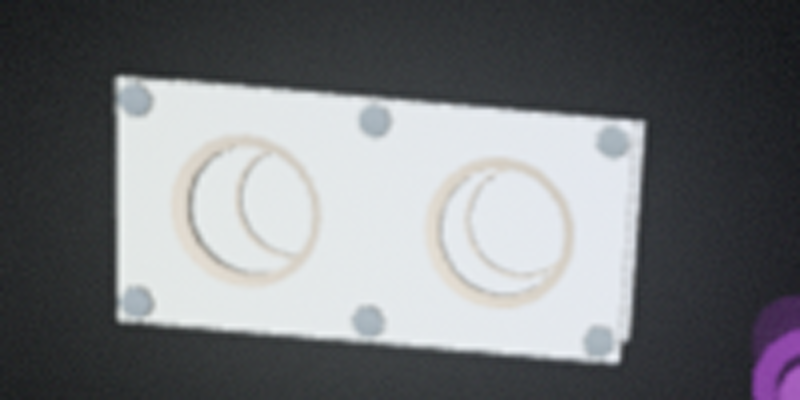

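>>> step_arm(rows=[{"tx": -0.1,"ty": -4,"tz": 0,"twist": 0,"gripper": 0.9},{"tx": -0.2,"ty": -8.5,"tz": 0,"twist": 0,"gripper": 0.9},{"tx": -0.2,"ty": -13.1,"tz": 0,"twist": 0,"gripper": 0.9},{"tx": -0.2,"ty": -13.1,"tz": -3,"twist": 0,"gripper": 0.9},{"tx": -0.2,"ty": -13.1,"tz": -6,"twist": 0,"gripper": 0.9},{"tx": -0.2,"ty": -13.1,"tz": -9,"twist": 0,"gripper": 0.9},{"tx": -0.2,"ty": -13.1,"tz": -11,"twist": 0,"gripper": 0.9},{"tx": -0.2,"ty": -13.1,"tz": -12,"twist": 0,"gripper": 0.9},{"tx": -0.2,"ty": -13.1,"tz": -12,"twist": 0,"gripper": 0.9},{"tx": -0.2,"ty": -13.1,"tz": -12,"twist": 0,"gripper": 0.9}], newtons=25)

```text
time_s: 6.6
eef_pos: [0.4437, -0.3173, 0.1805]
orientation: [-1.03, -1.456, 1.456]
wrist_force: [-0.2, -0.3, -0.5]
gripper_width: 0.0262
```

```bash
python3 - <<'E'
from workcell import r
from h import *
s=r.sense();c=r.camera("wrist");d=r.camera("scene")
print(s["eef_pos"],s["wrist_force"])
cv2.imwrite("pics/m6.png",np.hstack([cv2.resize(c["frame"],(400,300)),cv2.resize(d["frame"][110:260,320:520],(400,300))])[:,:,::-1])
E
```

```text
[ 0.44372236 -0.31727599  0.18049767] [-0.2410951  -0.27891584 -0.5350125 ]
```

View pics/m6.png

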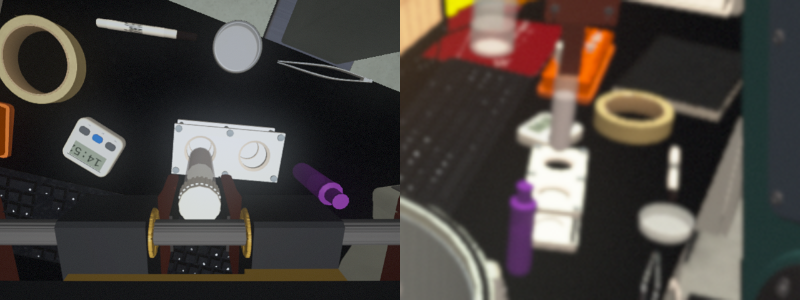

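>>> step_arm(rows=[{"tx": 0,"ty": 0,"tz": -1,"twist": 0,"gripper": 0.9},{"tx": 0,"ty": 0,"tz": -2,"twist": 0,"gripper": 0.9},{"tx": 0,"ty": 0,"tz": -3,"twist": 0,"gripper": 0.9},{"tx": 0,"ty": 0,"tz": -4,"twist": 0,"gripper": 0.9},{"tx": 0,"ty": 0,"tz": -5,"twist": 0,"gripper": 0.9},{"tx": 0,"ty": 0,"tz": -5.7,"twist": 0,"gripper": 0.9},{"tx": 0,"ty": 0,"tz": -6.2,"twist": 0,"gripper": 0.9},{"tx": 0,"ty": 0,"tz": -6.4,"twist": 0,"gripper": 0.9},{"tx": 0,"ty": 0,"tz": -6.4,"twist": 0,"gripper": 0.9},{"tx": 0,"ty": 0,"tz": -6.4,"twist": 0,"gripper": 0.9}], newtons=25)

```text
time_s: 7.95
eef_pos: [0.4452, -0.3188, 0.1186]
orientation: [-1.035, -1.456, 1.457]
wrist_force: [-2.0, 1.3, 20.2]
gripper_width: 0.0267
```

```bash
cat >look2.py <<'E'
import sys
from workcell import r
from h import *
s=r.sense();c=r.camera("wrist");d=r.camera("scene")
print(s["eef_pos"],s["gripper_width"],s["wrist_force"])
cv2.imwrite(f"pics/{sys.argv[1]}.png",np.hstack([cv2.resize(c["frame"],(400,300)),cv2.resize(d["frame"][110:260,320:520],(400,300))])[:,:,::-1])
E
python3 look2.py m7
```

```text
[ 0.44524107 -0.31884672  0.11855376] 0.026679129285989457 [-1.98344032  1.3066674  20.23812727]
```

View pics/m7.png

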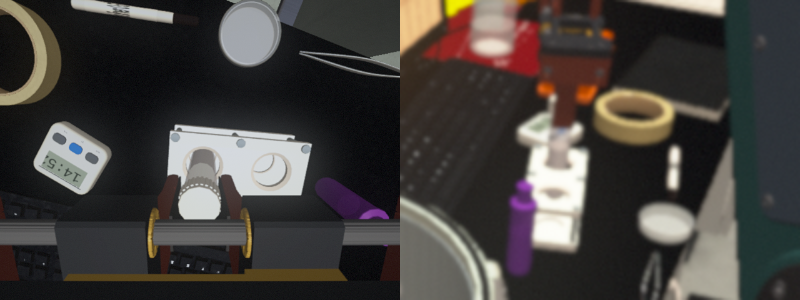

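>>> step_arm(rows=[{"tx": 0,"ty": 0,"tz": 0.2,"twist": 0,"gripper": 0.9},{"tx": 0,"ty": 0,"tz": 0.2,"twist": 0,"gripper": 0.2},{"tx": 0,"ty": 0,"tz": 0.2,"twist": 0,"gripper": -0.3},{"tx": 0,"ty": 0,"tz": 0.2,"twist": 0,"gripper": -0.3},{"tx": 0,"ty": 0,"tz": 0.2,"twist": 0,"gripper": -0.3},{"tx": 0,"ty": 0,"tz": 2,"twist": 0,"gripper": -0.3},{"tx": 0,"ty": 0,"tz": 6,"twist": 0,"gripper": -0.3},{"tx": 0,"ty": 0,"tz": 10,"twist": 0,"gripper": -0.3},{"tx": 0,"ty": 0,"tz": 14,"twist": 0,"gripper": -0.3},{"tx": 0,"ty": 2,"tz": 14,"twist": 0,"gripper": -0.3}], newtons=25)

```text
time_s: 9.3
eef_pos: [0.445, -0.2993, 0.2588]
orientation: [-1.037, -1.455, 1.457]
wrist_force: [0.6, -0.1, 0.2]
gripper_width: 0.0574
```

```bash
python3 look2.py m8
```

```text
[ 0.44503339 -0.29928746  0.25883858] 0.05735524548830059 [ 0.58525139 -0.09829711  0.17862194]
```

View pics/m8.png

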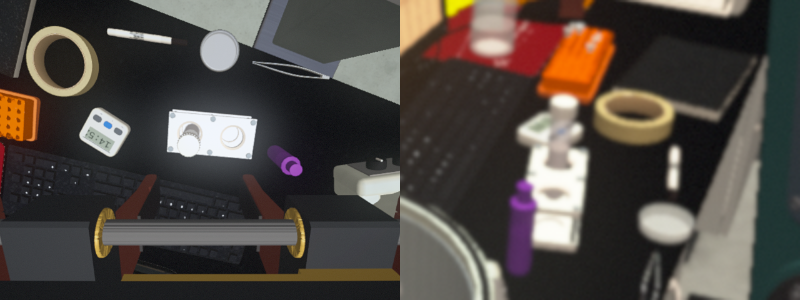

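>>> step_arm(rows=[{"tx": 0,"ty": 5,"tz": 1,"twist": 0,"gripper": -0.45},{"tx": 0,"ty": 10,"tz": 1,"twist": 0,"gripper": -0.45},{"tx": 1,"ty": 15,"tz": 1,"twist": 0,"gripper": -0.45},{"tx": 2,"ty": 20.5,"tz": 1,"twist": 0,"gripper": -0.45},{"tx": 3,"ty": 26,"tz": 1,"twist": 0,"gripper": -0.45},{"tx": 4.2,"ty": 32,"tz": 1,"twist": 0,"gripper": -0.45},{"tx": 4.2,"ty": 38,"tz": 1,"twist": 0,"gripper": -0.45},{"tx": 4.2,"ty": 43.5,"tz": 1,"twist": 0,"gripper": -0.45},{"tx": 4.2,"ty": 48.1,"tz": 1,"twist": 0,"gripper": -0.45},{"tx": 4.2,"ty": 48.1,"tz": 1,"twist": 0,"gripper": -0.45}], newtons=25)

```text
time_s: 10.65
eef_pos: [0.4839, 0.1863, 0.2638]
orientation: [-1.023, -1.456, 1.46]
wrist_force: [-0.0, 0.6, 0.1]
gripper_width: 0.0636
```

```bash
python3 look.py m9;python3 - <<'E'
from workcell import r
from h import *
s=r.sense();c=r.camera("wrist");print(s["eef_pos"])
print(wproj(c,s,[[.4877,.1818,.133],[.534-.09,.1055-.003,.097]]))
cv2.imwrite("pics/w9.png",c["frame"][:,:,::-1])
E
```

```text
10.65 [0.4838596  0.18629217 0.26378601] 0.063550234618312 [-0.03036664  0.6102159   0.13799998]
[0.48418326 0.18353826 0.26415865]
[[316.63210242 248.73906018]
 [240.57997493 153.99343734]]
```

View pics/w9.png

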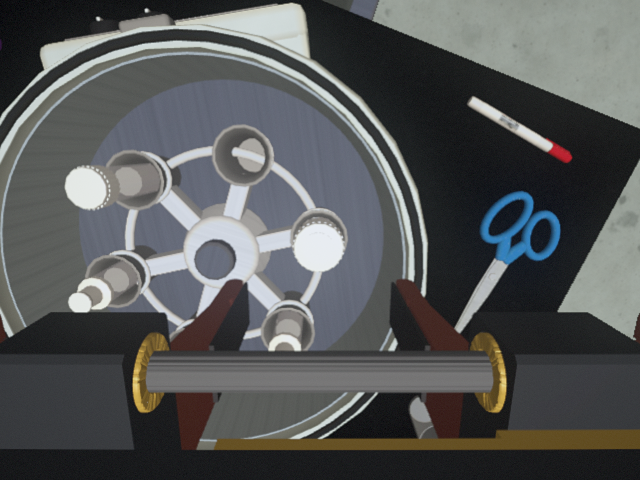

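>>> step_arm(rows=[{"tx": 0.0,"ty": -0.2,"tz": -3,"twist": 0,"gripper": -0.45},{"tx": 0.0,"ty": -0.2,"tz": -6,"twist": 0,"gripper": -0.45},{"tx": 0.0,"ty": -0.2,"tz": -9,"twist": 0,"gripper": -0.45},{"tx": 0.0,"ty": -0.2,"tz": -12,"twist": 0,"gripper": -0.45},{"tx": 0.0,"ty": -0.2,"tz": -14,"twist": 0,"gripper": -0.45},{"tx": 0.0,"ty": -0.2,"tz": -14.5,"twist": 0,"gripper": -0.45},{"tx": 0.0,"ty": -0.2,"tz": -14.5,"twist": 0,"gripper": -0.45},{"tx": 0.0,"ty": -0.2,"tz": -14.5,"twist": 0,"gripper": 0.9},{"tx": 0.0,"ty": -0.2,"tz": -14.5,"twist": 0,"gripper": 0.9},{"tx": 0.0,"ty": -0.2,"tz": -14.5,"twist": 0,"gripper": 0.9}], newtons=25)

```text
time_s: 12.05
eef_pos: [0.4854, 0.182, 0.1212]
orientation: [-1.029, -1.456, 1.455]
wrist_force: [0.1, 0.4, 1.7]
gripper_width: 0.0377
```

```bash
python3 look.py m10
```

```text
12.05 [0.48543226 0.18198255 0.12116096] 0.03774704008790846 [0.05582223 0.37041646 1.71991791]
```

View pics/m10.png

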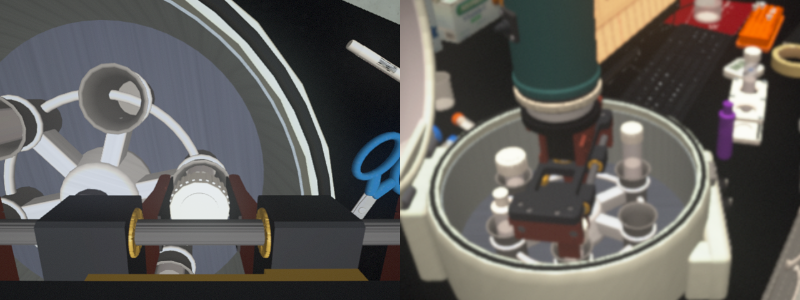

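>>> step_arm(rows=[{"tx": 0,"ty": 0,"tz": 2,"twist": 0,"gripper": 0.9},{"tx": 0,"ty": 0,"tz": 5,"twist": 0,"gripper": 0.9},{"tx": 0,"ty": 0,"tz": 8,"twist": 0,"gripper": 0.9},{"tx": -0.3,"ty": -0.6,"tz": 9,"twist": 0,"gripper": 0.9},{"tx": -1.5,"ty": -3,"tz": 9,"twist": 0,"gripper": 0.9},{"tx": -2.9,"ty": -5.5,"tz": 9,"twist": 0,"gripper": 0.9},{"tx": -4.1,"ty": -7.9,"tz": 9,"twist": 0,"gripper": 0.9},{"tx": -4.1,"ty": -7.9,"tz": 8,"twist": 0,"gripper": 0.9},{"tx": -4.1,"ty": -7.9,"tz": 7,"twist": 0,"gripper": 0.9},{"tx": -4.1,"ty": -7.9,"tz": 6,"twist": 0,"gripper": 0.9}], newtons=25)

```text
time_s: 13.4
eef_pos: [0.4442, 0.1034, 0.1795]
orientation: [-1.028, -1.455, 1.456]
wrist_force: [-0.0, -1.0, -0.8]
gripper_width: 0.0376
```

```bash
python3 look.py m11
```

```text
13.4 [0.44423584 0.10336259 0.1794913 ] 0.037630238535649195 [-0.04924456 -1.03014287 -0.79962527]
```

View pics/m11.png

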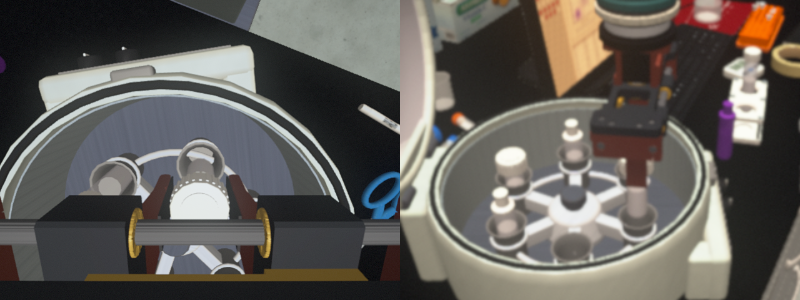

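>>> step_arm(rows=[{"tx": 0,"ty": 0,"tz": -1,"twist": 0,"gripper": 0.9},{"tx": 0,"ty": 0,"tz": -2,"twist": 0,"gripper": 0.9},{"tx": 0,"ty": 0,"tz": -3,"twist": 0,"gripper": 0.9},{"tx": 0,"ty": 0,"tz": -4,"twist": 0,"gripper": 0.9},{"tx": 0,"ty": 0,"tz": -5,"twist": 0,"gripper": 0.9},{"tx": 0,"ty": 0,"tz": -5.6,"twist": 0,"gripper": 0.9},{"tx": 0,"ty": 0,"tz": -5.8,"twist": 0,"gripper": 0.9},{"tx": 0,"ty": 0,"tz": -5.8,"twist": 0,"gripper": 0.9},{"tx": 0,"ty": 0,"tz": -5.8,"twist": 0,"gripper": 0.9},{"tx": 0,"ty": 0,"tz": -5.8,"twist": 0,"gripper": 0.9}], newtons=25)

```text
time_s: 14.75
eef_pos: [0.4444, 0.1029, 0.1229]
orientation: [-1.029, -1.456, 1.455]
wrist_force: [0.0, -0.6, -1.6]
gripper_width: 0.0378
```

>>> step_arm(rows=[{"tx": 0,"ty": 0,"tz": 0,"twist": 0,"gripper": 0.1},{"tx": 0,"ty": 0,"tz": 0,"twist": 0,"gripper": -0.3},{"tx": 0,"ty": 0,"tz": 0,"twist": 0,"gripper": -0.45},{"tx": 0,"ty": 0,"tz": 0,"twist": 0,"gripper": -0.45},{"tx": 0,"ty": 0,"tz": 2,"twist": 0,"gripper": -0.45},{"tx": 0,"ty": 0,"tz": 6,"twist": 0,"gripper": -0.45},{"tx": 0,"ty": 0,"tz": 10,"twist": 0,"gripper": -0.45},{"tx": 2,"ty": 1,"tz": 14,"twist": 0,"gripper": -0.3},{"tx": 5,"ty": 3,"tz": 15,"twist": 0,"gripper": -0.3},{"tx": 9,"ty": 5.5,"tz": 15,"twist": 0,"gripper": -0.3}], newtons=25)

```text
time_s: 16.0
eef_pos: [0.5353, 0.1583, 0.2744]
orientation: [-1.031, -1.457, 1.454]
wrist_force: [0.3, -0.8, -0.3]
gripper_width: 0.0569
```

>>> step_arm(rows=[{"tx": 2,"ty": 1.2,"tz": 0,"twist": 0,"gripper": -0.3},{"tx": 4,"ty": 2.5,"tz": 0,"twist": 0,"gripper": -0.3},{"tx": 4,"ty": 2.5,"tz": 0,"twist": 0,"gripper": -0.3},{"tx": 4,"ty": 2.5,"tz": 0,"twist": 0,"gripper": -0.3},{"tx": 4,"ty": 2.5,"tz": 0,"twist": 0,"gripper": -0.3},{"tx": 4,"ty": 2.5,"tz": 0,"twist": 0,"gripper": -0.3},{"tx": 4,"ty": 2.5,"tz": 0,"twist": 0,"gripper": -0.3},{"tx": 4,"ty": 2.5,"tz": 0,"twist": 0,"gripper": -0.3},{"tx": 4,"ty": 2.5,"tz": 0,"twist": 0,"gripper": -0.3},{"tx": 4,"ty": 2.5,"tz": 0,"twist": 0,"gripper": -0.3}], newtons=25)

```text
time_s: 17.25
eef_pos: [0.5741, 0.1829, 0.2726]
orientation: [-1.029, -1.455, 1.455]
wrist_force: [0.6, 0.1, 0.4]
gripper_width: 0.057
```

```bash
python3 - <<'E'
from workcell import r
from h import *
s=r.sense();c=r.camera("wrist");d=r.camera("scene");print(s["eef_pos"],s["q"])
for n,p in(("F",[.574,.183,.149]),("Em",[.4866,.182,.097]),("Dm",[.444,.1025,.097]),("hub",[.534,.1055,.102])):print(n,wproj(c,s,p))
cv2.imwrite("pics/w12.png",c["frame"][:,:,::-1])
cv2.imwrite("pics/s12.png",cv2.resize(d["frame"][100:360,100:440],None,fx=2.2,fy=2.2)[:,:,::-1])
E
```

```text
[0.57414146 0.18285024 0.27260976] [ 1.93788025e-01  3.35516610e-01  1.46143865e+00 -1.09980810e-04
  1.34463916e+00 -1.71719606e+00]
F [[320.66594309 247.05423219]]
Em [[356.01488532 130.29695621]]
Dm [[277.63257099  38.26817176]]
hub [[245.55778806 155.07475964]]
```

View pics/w12.png

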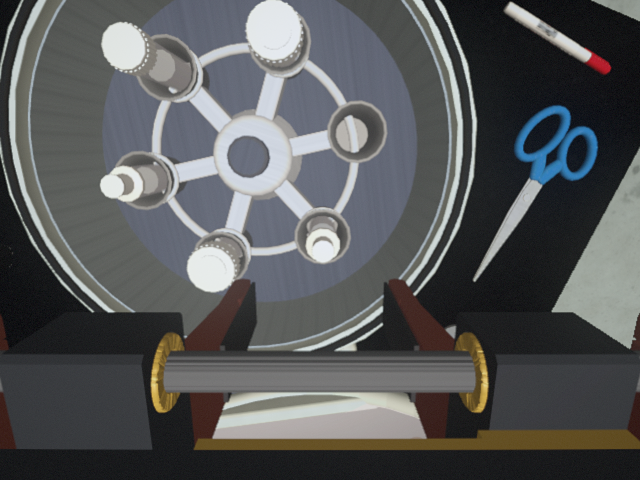

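View pics/s12.png

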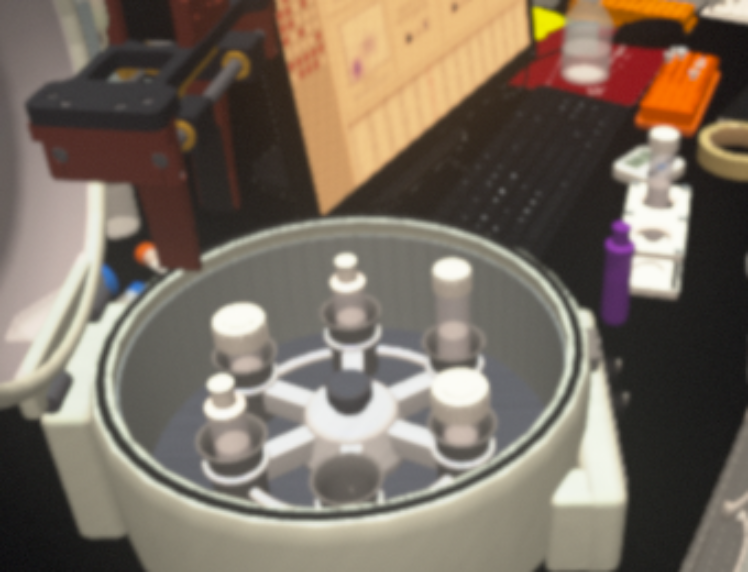

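>>> step_arm(rows=[{"tx": -0.2,"ty": 0,"tz": -3,"twist": 0,"gripper": -0.3},{"tx": -0.2,"ty": 0,"tz": -6,"twist": 0,"gripper": -0.3},{"tx": -0.2,"ty": 0,"tz": -9,"twist": 0,"gripper": -0.3},{"tx": -0.2,"ty": 0,"tz": -11,"twist": 0,"gripper": -0.3},{"tx": -0.2,"ty": 0,"tz": -12.3,"twist": 0,"gripper": -0.3},{"tx": -0.2,"ty": 0,"tz": -12.3,"twist": 0,"gripper": 0.2},{"tx": -0.2,"ty": 0,"tz": -12.3,"twist": 0,"gripper": 0.9},{"tx": -0.2,"ty": 0,"tz": -12.3,"twist": 0,"gripper": 0.9},{"tx": -0.2,"ty": 0,"tz": -12.3,"twist": 0,"gripper": 0.9},{"tx": -0.2,"ty": 0,"tz": -12.3,"twist": 0,"gripper": 0.9}], newtons=25)

```text
time_s: 18.6
eef_pos: [0.5724, 0.183, 0.1501]
orientation: [-1.029, -1.456, 1.455]
wrist_force: [-1.0, -0.2, 2.3]
gripper_width: 0.0148
```

```bash
python3 - <<'E'
from workcell import r
from h import *
s=r.sense();c=r.camera("wrist");d=r.camera("scene");print(s["eef_pos"],s["gripper_width"])
print(wproj(c,s,[s["eef_pos"]]))
cv2.imwrite("pics/w13.png",c["frame"][:,:,::-1])
cv2.imwrite("pics/s13.png",cv2.resize(d["frame"][100:360,100:440],None,fx=2.2,fy=2.2)[:,:,::-1])
E
```

```text
[0.57236244 0.18297638 0.15007539] 0.014789185362603895
[[321.26414064 322.0282122 ]]
```

View pics/w13.png

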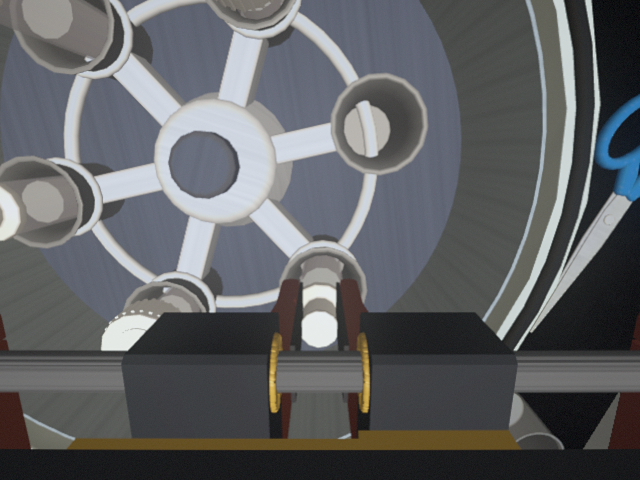

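View pics/s13.png

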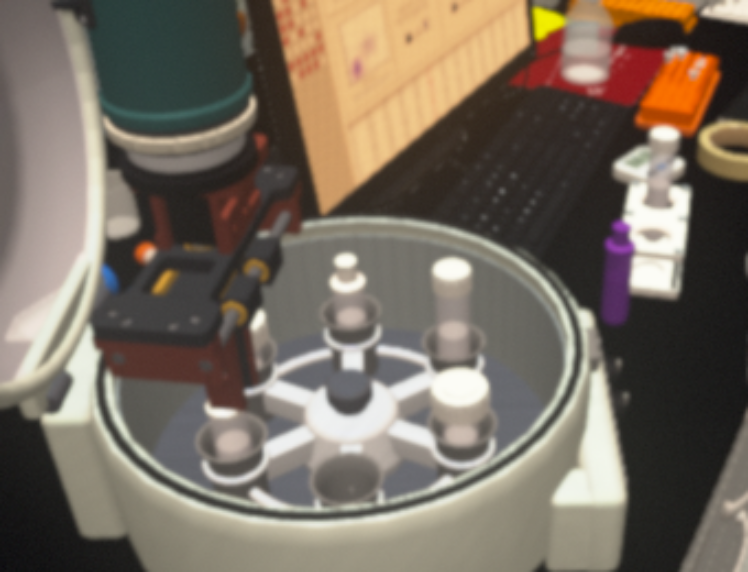

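>>> step_arm(rows=[{"tx": 0,"ty": 0,"tz": 2,"twist": 0,"gripper": 0.9},{"tx": 0,"ty": 0,"tz": 5,"twist": 0,"gripper": 0.9},{"tx": 0,"ty": 0,"tz": 8,"twist": 0,"gripper": 0.9},{"tx": -0.5,"ty": 0,"tz": 9,"twist": 0,"gripper": 0.9},{"tx": -3,"ty": 0,"tz": 9,"twist": 0,"gripper": 0.9},{"tx": -6,"ty": -0.1,"tz": 9,"twist": 0,"gripper": 0.9},{"tx": -8.6,"ty": -0.1,"tz": 8.5,"twist": 0,"gripper": 0.9},{"tx": -8.6,"ty": -0.1,"tz": 7.5,"twist": 0,"gripper": 0.9},{"tx": -8.6,"ty": -0.1,"tz": 6.5,"twist": 0,"gripper": 0.9},{"tx": -8.6,"ty": -0.1,"tz": 6,"twist": 0,"gripper": 0.9}], newtons=25)

```text
time_s: 19.95
eef_pos: [0.4866, 0.1817, 0.2085]
orientation: [-1.028, -1.454, 1.456]
wrist_force: [-0.0, -0.4, 0.5]
gripper_width: 0.0144
```

```bash
python3 - <<'E'
from workcell import r
from h import *
s=r.sense();c=r.camera("wrist");d=r.camera("scene");print(s["eef_pos"],s["gripper_width"])
print(wproj(c,s,[s["eef_pos"]]))
cv2.imwrite("pics/w14.png",c["frame"][:,:,::-1])
cv2.imwrite("pics/s14.png",cv2.resize(d["frame"][100:360,100:440],None,fx=2.2,fy=2.2)[:,:,::-1])
E
```

```text
[0.48661162 0.18172752 0.20845856] 0.014400820322130062
[[321.265205   322.02916035]]
```

View pics/w14.png

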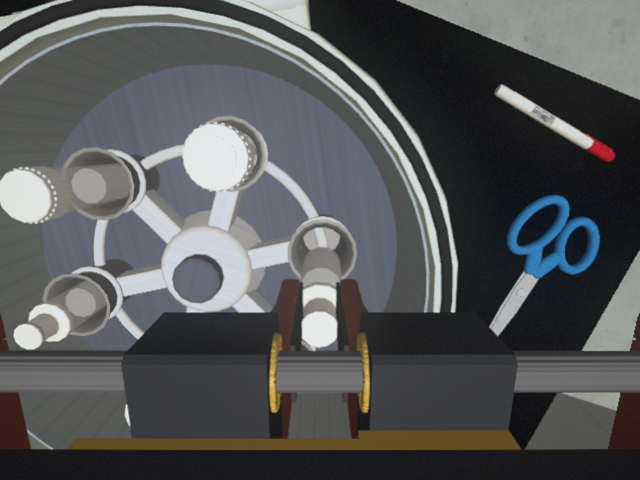

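View pics/s14.png

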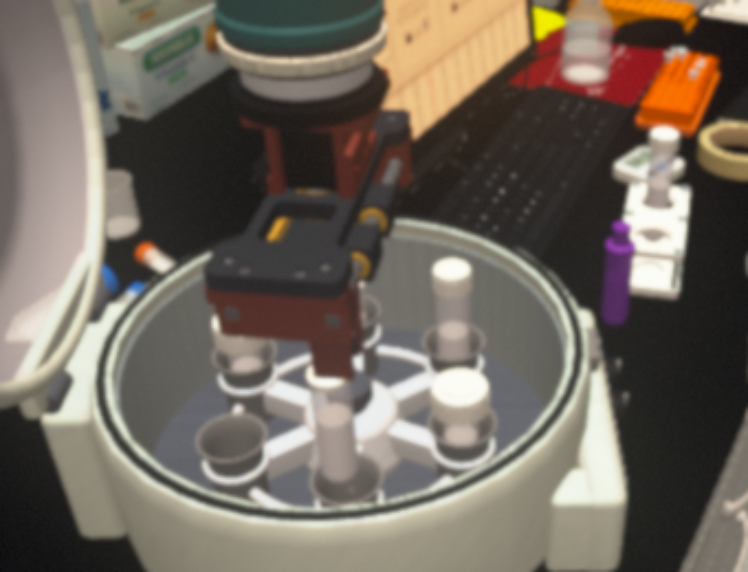

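```bash
python3 - <<'E'
from workcell import r
from h import *
s=r.sense();c=r.camera("wrist");d=r.camera("scene");print(s["eef_pos"])
S=lambda p:((proj(d,p)-[100,100])*2.2).round(1)
e=s["eef_pos"]
print("E mouth",S([.4866,.182,.097]),"foot",S([e[0],e[1],.1035]),"D mouth",S([.444,.1027,.097]),"F mouth",S([.5765,.1848,.097]))
print("wrist E mouth",wproj(c,s,[.4866,.182,.097]),"foot",wproj(c,s,[e[0],e[1],.1035]))
cv2.imwrite("pics/s15.png",cv2.resize(d["frame"][250:340,210:330],None,fx=6,fy=6,interpolation=cv2.INTER_CUBIC)[:,:,::-1])
cv2.imwrite("pics/w15.png",cv2.resize(c["frame"][200:350,250:400],None,fx=4,fy=4,interpolation=cv2.INTER_CUBIC)[:,:,::-1])
E
```

```text
[0.48635828 0.18169752 0.20857526]
E mouth [[349.  475.8]] foot [[348.7 468.4]] D mouth [[464.5 420.4]] F mouth [[233.7 435. ]]
wrist E mouth [[320.73008283 252.18131973]] foot [[320.46276406 254.20562898]]
```

View pics/s15.png

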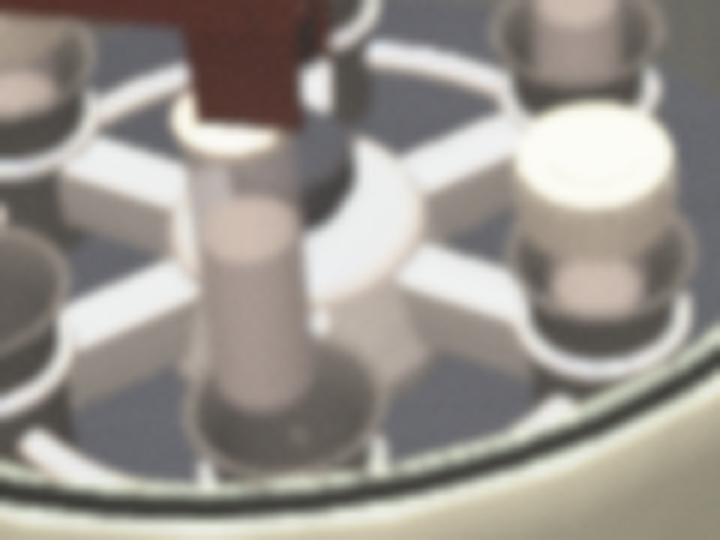

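View pics/w15.png

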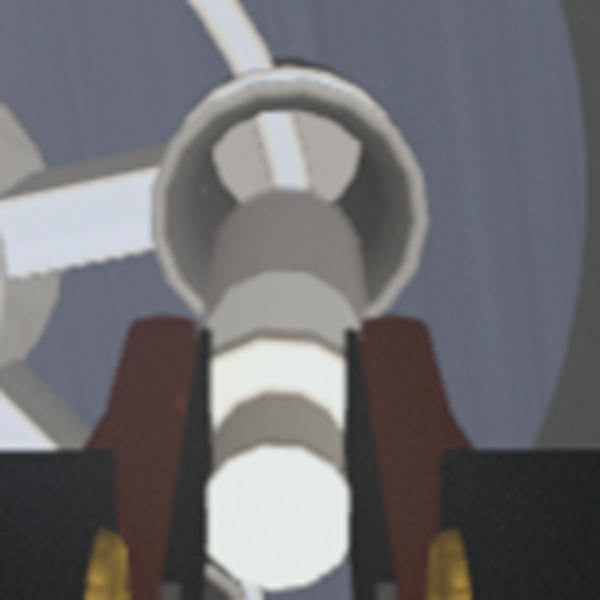

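>>> step_arm(rows=[{"tx": -0.3,"ty": -0.1,"tz": 0,"twist": 0,"gripper": 0.9},{"tx": -0.3,"ty": -0.1,"tz": -1,"twist": 0,"gripper": 0.9},{"tx": -0.3,"ty": -0.1,"tz": -2,"twist": 0,"gripper": 0.9},{"tx": -0.3,"ty": -0.1,"tz": -3,"twist": 0,"gripper": 0.9},{"tx": -0.3,"ty": -0.1,"tz": -4,"twist": 0,"gripper": 0.9},{"tx": -0.3,"ty": -0.1,"tz": -5,"twist": 0,"gripper": 0.9},{"tx": -0.3,"ty": -0.1,"tz": -5.6,"twist": 0,"gripper": 0.9},{"tx": -0.3,"ty": -0.1,"tz": -5.9,"twist": 0,"gripper": 0.9},{"tx": -0.3,"ty": -0.1,"tz": -5.9,"twist": 0,"gripper": 0.9},{"tx": -0.3,"ty": -0.1,"tz": -5.9,"twist": 0,"gripper": 0.9}], newtons=25)

```text
time_s: 21.4
eef_pos: [0.4834, 0.1809, 0.1509]
orientation: [-1.029, -1.456, 1.455]
wrist_force: [0.2, -0.5, -0.3]
gripper_width: 0.0149
```

>>> step_arm(rows=[{"tx": 0,"ty": 0,"tz": 0,"twist": 0,"gripper": 0.5},{"tx": 0,"ty": 0,"tz": 0,"twist": 0,"gripper": 0.0},{"tx": 0,"ty": 0,"tz": 0,"twist": 0,"gripper": -0.3},{"tx": 0,"ty": 0,"tz": 0,"twist": 0,"gripper": -0.3},{"tx": 0,"ty": 0,"tz": 2,"twist": 0,"gripper": -0.3},{"tx": 0,"ty": 0,"tz": 6,"twist": 0,"gripper": -0.3},{"tx": 0,"ty": 0,"tz": 10,"twist": 0,"gripper": -0.3},{"tx": 0,"ty": -2,"tz": 12,"twist": 0,"gripper": -0.3},{"tx": -1,"ty": -6,"tz": 12,"twist": 0,"gripper": -0.3},{"tx": -2,"ty": -11,"tz": 12,"twist": 0,"gripper": -0.3}], newtons=25)

```text
time_s: 22.65
eef_pos: [0.4631, 0.0702, 0.2711]
orientation: [-1.029, -1.457, 1.456]
wrist_force: [0.2, 0.7, 0.2]
gripper_width: 0.0569
```

>>> step_arm(rows=[{"tx": -0.5,"ty": -5,"tz": 0,"twist": 0,"gripper": -0.3},{"tx": -1,"ty": -10,"tz": 0,"twist": 0,"gripper": -0.3},{"tx": -1.5,"ty": -15.5,"tz": 0,"twist": 0,"gripper": -0.3},{"tx": -2,"ty": -21,"tz": 0,"twist": 0,"gripper": -0.3},{"tx": -2,"ty": -26.5,"tz": 0,"twist": 0,"gripper": -0.3},{"tx": -2,"ty": -32,"tz": 0,"twist": 0,"gripper": -0.3},{"tx": -2,"ty": -36.5,"tz": 0,"twist": 0,"gripper": -0.3},{"tx": -2,"ty": -38.8,"tz": 0,"twist": 0,"gripper": -0.3},{"tx": -2,"ty": -38.8,"tz": 0,"twist": 0,"gripper": -0.3},{"tx": -2,"ty": -38.8,"tz": 0,"twist": 0,"gripper": -0.3}], newtons=25)

```text
time_s: 23.9
eef_pos: [0.443, -0.3154, 0.2704]
orientation: [-1.027, -1.456, 1.455]
wrist_force: [0.5, -0.1, -0.3]
gripper_width: 0.0572
```

```bash
python3 - <<'E'
from workcell import r
from h import *
s=r.sense();c=r.camera("wrist");d=r.camera("top");e=r.camera("scene");print(s["eef_pos"])
print(wproj(c,s,[.4435,-.317,.127]))
cv2.imwrite("pics/w16.png",np.hstack([cv2.resize(c["frame"],(400,300)),cv2.resize(d["frame"][150:330,150:390],(400,300))])[:,:,::-1])
cv2.imwrite("pics/s16.png",cv2.resize(e["frame"][190:350,130:430],None,fx=2.6,fy=2.6)[:,:,::-1])
E
```

```text
[ 0.44297569 -0.31541738  0.27043022]
[[317.87227732 240.75533588]]
```

View pics/w16.png

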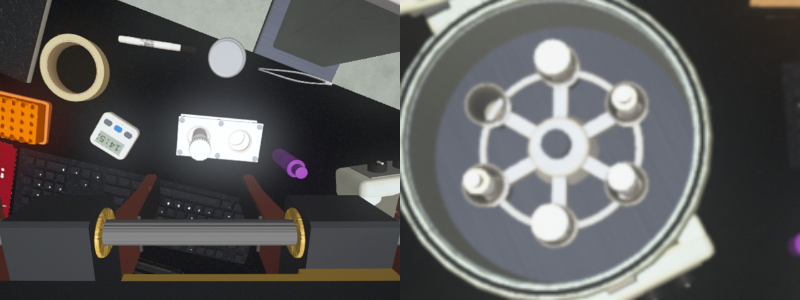

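View pics/s16.png

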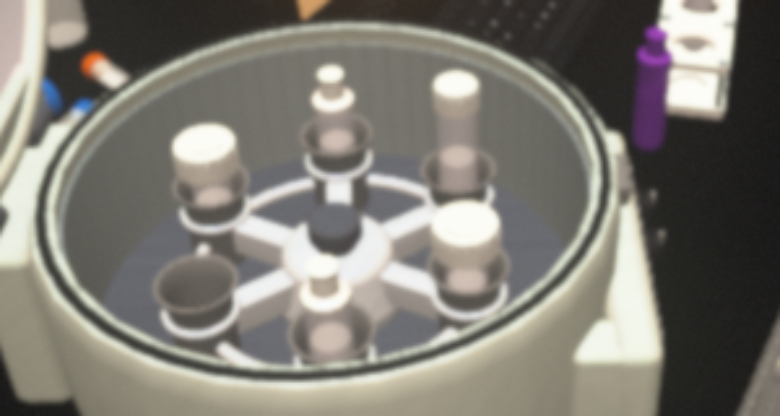

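>>> step_arm(rows=[{"tx": 0,"ty": -0.1,"tz": -4,"twist": 0,"gripper": -0.3},{"tx": 0,"ty": -0.1,"tz": -7,"twist": 0,"gripper": -0.3},{"tx": 0,"ty": -0.1,"tz": -10,"twist": 0,"gripper": -0.3},{"tx": 0,"ty": -0.1,"tz": -13,"twist": 0,"gripper": -0.3},{"tx": 0,"ty": -0.1,"tz": -15.3,"twist": 0,"gripper": -0.3},{"tx": 0,"ty": -0.1,"tz": -15.3,"twist": 0,"gripper": -0.3},{"tx": 0,"ty": -0.1,"tz": -15.3,"twist": 0,"gripper": 0.9},{"tx": 0,"ty": -0.1,"tz": -15.3,"twist": 0,"gripper": 0.9},{"tx": 0,"ty": -0.1,"tz": -15.3,"twist": 0,"gripper": 0.9},{"tx": 0,"ty": -0.1,"tz": -15.3,"twist": 0,"gripper": 0.9}], newtons=25)

```text
time_s: 25.3
eef_pos: [0.4435, -0.3185, 0.1183]
orientation: [-1.03, -1.455, 1.456]
wrist_force: [-0.1, 0.7, 3.8]
gripper_width: 0.0265
```

```bash
python3 - <<'E'
from workcell import r
from h import *
s=r.sense();c=r.camera("wrist");print(s["eef_pos"])
print(wproj(c,s,s["eef_pos"]+np.array([[0,0,0],[0,0,.009]])))
cv2.imwrite("pics/w17.png",c["frame"][:,:,::-1])
E
```

```text
[ 0.44346231 -0.31845241  0.11832052]
[[321.26368005 322.02907676]
 [321.35633431 332.20381279]]
```

View pics/w17.png

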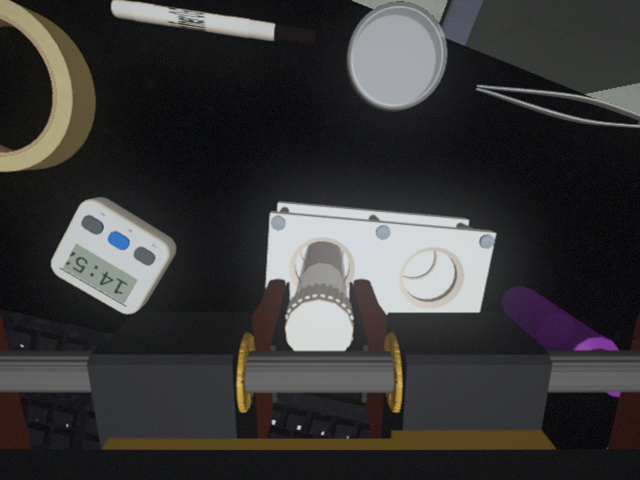

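>>> step_arm(rows=[{"tx": 0,"ty": 0,"tz": 3,"twist": 0,"gripper": 0.9},{"tx": 0,"ty": 0,"tz": 7,"twist": 0,"gripper": 0.9},{"tx": 0,"ty": 0,"tz": 11.5,"twist": 0,"gripper": 0.9},{"tx": 0,"ty": 0,"tz": 16,"twist": 0,"gripper": 0.9},{"tx": 0,"ty": 2,"tz": 19.2,"twist": 0,"gripper": 0.9},{"tx": 1,"ty": 6,"tz": 19.2,"twist": 0,"gripper": 0.9},{"tx": 2,"ty": 11,"tz": 19.2,"twist": 0,"gripper": 0.9},{"tx": 3,"ty": 16,"tz": 19.2,"twist": 0,"gripper": 0.9},{"tx": 4,"ty": 21,"tz": 19.2,"twist": 0,"gripper": 0.9},{"tx": 5,"ty": 26,"tz": 19.2,"twist": 0,"gripper": 0.9}], newtons=25)

```text
time_s: 26.6
eef_pos: [0.493, -0.0566, 0.3096]
orientation: [-1.029, -1.455, 1.455]
wrist_force: [0.8, 0.0, -0.4]
gripper_width: 0.0265
```

>>> step_arm(rows=[{"tx": 1.5,"ty": 5,"tz": 0,"twist": 0,"gripper": 0.9},{"tx": 3.5,"ty": 10,"tz": 0,"twist": 0,"gripper": 0.9},{"tx": 5.5,"ty": 15,"tz": 0,"twist": 0,"gripper": 0.9},{"tx": 7,"ty": 19.5,"tz": 0,"twist": 0,"gripper": 0.9},{"tx": 8,"ty": 23,"tz": 0,"twist": 0,"gripper": 0.9},{"tx": 8.6,"ty": 24.4,"tz": 0,"twist": 0,"gripper": 0.9},{"tx": 8.6,"ty": 24.4,"tz": -2,"twist": 0,"gripper": 0.9},{"tx": 8.6,"ty": 24.4,"tz": -4,"twist": 0,"gripper": 0.9},{"tx": 8.6,"ty": 24.4,"tz": -6,"twist": 0,"gripper": 0.9},{"tx": 8.6,"ty": 24.4,"tz": -7.5,"twist": 0,"gripper": 0.9}], newtons=25)

```text
time_s: 27.85
eef_pos: [0.5787, 0.1848, 0.2337]
orientation: [-1.029, -1.453, 1.456]
wrist_force: [-0.6, -0.2, -0.1]
gripper_width: 0.0263
```

```bash
python3 - <<'E'
from workcell import r
from h import *
s=r.sense()
c=r.camera("wrist");d=r.camera("scene");s=r.sense();print(s["eef_pos"],s["gripper_width"])
print("wrist F mouth",wproj(c,s,[.5765,.1848,.097]), "scene F mouth",(proj(d,[.5765,.1848,.097])-[150,220])*6)
cv2.imwrite("pics/s18.png",cv2.resize(d["frame"][220:320,150:270],None,fx=6,fy=6,interpolation=cv2.INTER_CUBIC)[:,:,::-1])
cv2.imwrite("pics/w18.png",cv2.resize(c["frame"][200:350,250:400],None,fx=4,fy=4,interpolation=cv2.INTER_CUBIC)[:,:,::-1])
E
```

```text
[0.57794557 0.18486797 0.23287294] 0.026675999636769237
wrist F mouth [[320.87927954 241.94617143]] scene F mouth [[337.27165017 466.307099  ]]
```

View pics/s18.png

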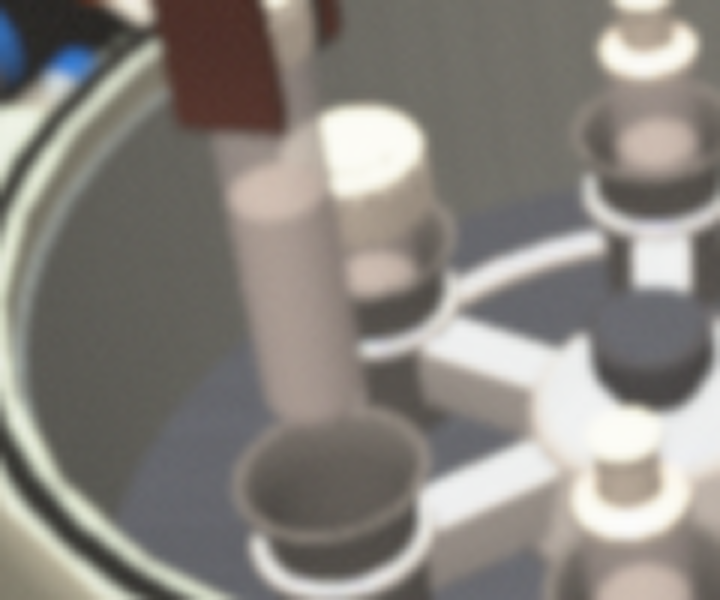

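View pics/w18.png

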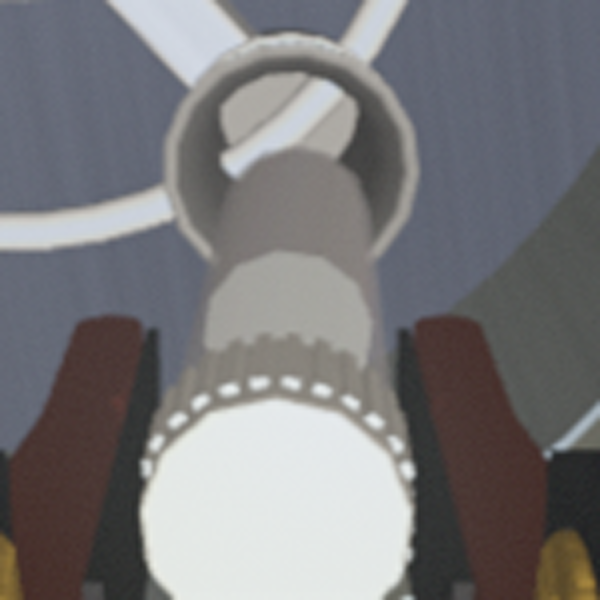

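>>> step_arm(rows=[{"tx": 0,"ty": 0,"tz": -1,"twist": 0,"gripper": 0.9},{"tx": 0,"ty": 0,"tz": -2,"twist": 0,"gripper": 0.9},{"tx": 0,"ty": 0,"tz": -3,"twist": 0,"gripper": 0.9},{"tx": 0,"ty": 0,"tz": -4,"twist": 0,"gripper": 0.9},{"tx": 0,"ty": 0,"tz": -5,"twist": 0,"gripper": 0.9},{"tx": 0,"ty": 0,"tz": -6,"twist": 0,"gripper": 0.9},{"tx": 0,"ty": 0,"tz": -7,"twist": 0,"gripper": 0.9},{"tx": 0,"ty": 0,"tz": -7.5,"twist": 0,"gripper": 0.9},{"tx": 0,"ty": 0,"tz": -7.5,"twist": 0,"gripper": 0.9},{"tx": 0,"ty": 0,"tz": -7.5,"twist": 0,"gripper": 0.9}], newtons=25)

```text
time_s: 29.2
eef_pos: [0.5794, 0.1859, 0.16]
orientation: [-1.029, -1.456, 1.455]
wrist_force: [0.1, 0.0, -0.7]
gripper_width: 0.0263
```

>>> step_arm(rows=[{"tx": 0,"ty": 0,"tz": -0.1,"twist": 0,"gripper": 0.5},{"tx": 0,"ty": 0,"tz": -0.1,"twist": 0,"gripper": 0.0},{"tx": 0,"ty": 0,"tz": -0.1,"twist": 0,"gripper": -0.3},{"tx": 0,"ty": 0,"tz": -0.1,"twist": 0,"gripper": -0.3},{"tx": 0,"ty": 0,"tz": 2,"twist": 0,"gripper": -0.3},{"tx": 0,"ty": 0,"tz": 6,"twist": 0,"gripper": -0.3},{"tx": 0,"ty": 0,"tz": 10,"twist": 0,"gripper": -0.3},{"tx": -2,"ty": -2,"tz": 12,"twist": 0,"gripper": -0.3},{"tx": -5,"ty": -6,"tz": 12,"twist": 0,"gripper": -0.3},{"tx": -8,"ty": -11,"tz": 12,"twist": 0,"gripper": -0.3}], newtons=25)

```text
time_s: 30.45
eef_pos: [0.4986, 0.0753, 0.2801]
orientation: [-1.029, -1.457, 1.456]
wrist_force: [0.3, -1.0, 0.1]
gripper_width: 0.0572
```

>>> step_arm(rows=[{"tx": -1,"ty": -5,"tz": 0,"twist": 0,"gripper": -0.3},{"tx": -2,"ty": -10,"tz": 0,"twist": 0,"gripper": -0.3},{"tx": -3,"ty": -15,"tz": 0,"twist": 0,"gripper": -0.3},{"tx": -4,"ty": -20,"tz": 0,"twist": 0,"gripper": -0.3},{"tx": -5,"ty": -25,"tz": 0,"twist": 0,"gripper": -0.3},{"tx": -5,"ty": -29,"tz": 0,"twist": 0,"gripper": -0.3},{"tx": -5,"ty": -32,"tz": 0,"twist": 0,"gripper": -0.3},{"tx": -5,"ty": -32,"tz": 0,"twist": 0,"gripper": -0.3},{"tx": -5,"ty": -32,"tz": 0,"twist": 0,"gripper": -0.3},{"tx": -5,"ty": -32,"tz": 0,"twist": 0,"gripper": -0.3}], newtons=25)

```text
time_s: 31.7
eef_pos: [0.449, -0.243, 0.2796]
orientation: [-1.027, -1.456, 1.456]
wrist_force: [-0.5, 0.0, -1.0]
gripper_width: 0.0573
```

```bash
python3 - <<'E'
from workcell import r
from h import *
d=r.camera("top");e=r.camera("scene");s=r.sense();print(s["time_s"],s["eef_pos"])
cv2.imwrite("pics/t19.png",cv2.resize(d["frame"][140:330,150:340],None,fx=3.1,fy=3.1,interpolation=cv2.INTER_CUBIC)[:,:,::-1])
cv2.imwrite("pics/s19.png",cv2.resize(e["frame"][190:350,130:400],None,fx=2.9,fy=2.9,interpolation=cv2.INTER_CUBIC)[:,:,::-1])
h=np.array([.534,.1055])
for i,(n,z) in enumerate(zip("AFEDCB",(.133,.167,.149,.133,.167,.149))):
    a=.0316+i*np.pi/3;P=[h[0]+.09*np.cos(a),h[1]+.09*np.sin(a),z]
    print(n,((proj(d,P)-[150,140])*3.1).round(),((proj(e,P)-[130,190])*2.9).round())
E
```

```text
31.8 [ 0.4491539  -0.24316144  0.2797089 ]
A [[284. 137.]] [[228. 151.]]
F [[130. 202.]] [[200. 206.]]
E [[134. 368.]] [[364. 287.]]
D [[278. 450.]] [[524. 240.]]
C [[413. 362.]] [[511.  84.]]
B [[416. 207.]] [[370.  74.]]
```

View pics/t19.png

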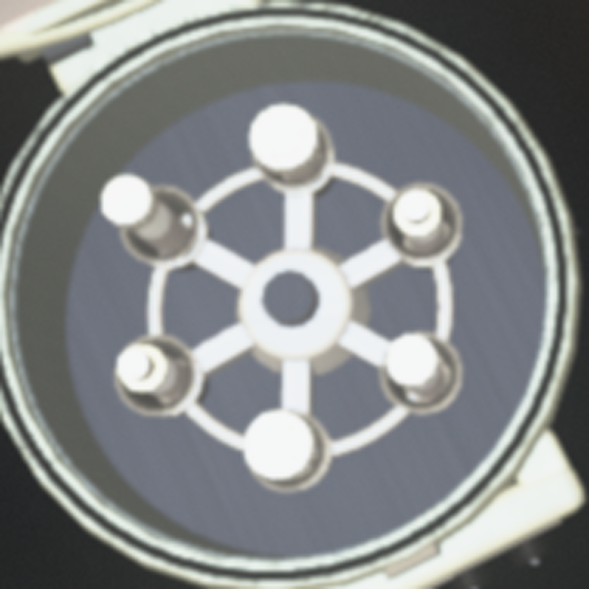

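View pics/s19.png

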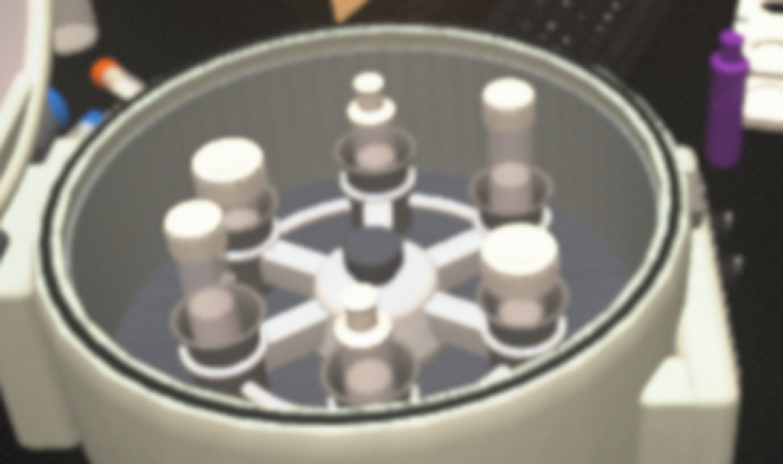

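```bash
python3 -c "
from workcell import r
print(r.sign_off())"
```

```text
the job is handed in; nothing more can be done
None
```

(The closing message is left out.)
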